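# Pin the swing arm of a watch casing press

### The job

Lock the swing arm of the casing press for work: take the blue-headed lock pin out of the wooden stand and put it upright down through the lined-up holes of the fork and the arm, all the way home until its collar rests on the fork, and let go. Leave the red and the yellow pin where they stand.

Things in the scene. Friction and masses are not known exactly. Their poses are not given: they have to be found in the camera images.
- blue_pin_head (a point): Centre of the blue pin's head, a plastic cylinder 22 mm across, 50 tall; below it a collar 36 across, 5 thick (underside 30 mm below this point), then a 14 mm shank 45 long, its last 15 mm tapered to 4 (tip 75 mm below this point). z up. 0.1 kg. Hangs by its collar in one of 3 holes, 80 mm apart in a row, of a wooden stand 230 x 60, 50 high; pull it straight up 45 mm to free it.
- fork_hole (a point): Centre of the hole's mouth in the dark steel fork's flat top (64 mm square, brass rim round the hole), 76 mm above the bench, z up. 24 mm holes run 36 mm down through upper lug, aluminium arm end and lower lug; 26 mm free space below. The press is fixed and reaches 235 mm along +y, 55 along -y, 60 along x either way, none of it higher. A light spring holds the arm at its stop; it gives a little.
- red_pin_head (a point): Centre of the red head of another lock pin, shaped as the blue one, upright in the same stand, z up. Not wanted: stays in the stand.
- yellow_pin_head (a point): Centre of the yellow head of another lock pin, shaped as the blue one, upright in the same stand, z up. Not wanted: stays in the stand.
Things that resemble listed ones, but are neither listed nor needed, are in the scene too. What is shaped like the part that bears blue_pin_head but turquoise is not meant.

How it is judged:
By the outcome, as a careful person would: the job done as asked, in the order asked, and still so for the second after the job is handed in, with the robot touching nothing.
It also fails if it takes over 38 s, if anything falls off the work surface, if the arm or the gripper's body presses on something with over 40 N, if the wrist force passes 120 N, or if a joint passes its speed limit or range.

### The arm

A 6-joint arm with a two-finger parallel gripper is mounted at the origin on the work surface. World frame = base frame: x ahead of the robot, y to its left, z up, the work surface at z = 0. Lengths are in mm, angles in rad, forces in N, time in s.
With the tool pointing down it reaches from about 400 to 925 mm from the base axis. Payload 12.5 kg.
Tool frame: the origin (TCP) lies on the centre line of the jaws, within the pads' length; the fingertips stand 17 mm ahead of it and the grasp point (between the pads) lies 2 mm behind it; z points along the fingers, y is the line along which they close (so a half turn about z gives the same grasp; the last joint's range is limited). The gripper opens to 95 mm and grips with 3 to 60 N. Pads are 20 mm wide; open, the fingers measure 119 mm over their backs; the gripper's body (75 mm by 180 mm) begins 59 mm behind the grasp point.
Start: joints at [1.19, 0.491, 1.559, -0, 1.092, -0.106], TCP at [169.578, 601.571, 231.661] pointing down, gripper open.
Joint ranges: [-3.1, 3.1], [-0.84, 2.19], [0.05, 2.79], [-1.13, 4.28], [0.06, 2.93], [-2.69, 2.69]. Speed limits (rad/s): [2.22, 2.22, 2.79, 3.14, 3.14, 3.14].

### API

Orientations are given as [roll, pitch, yaw] about the fixed x, y, z axes, in that order (R = Rz(yaw) Ry(pitch) Rx(roll)).
In Python, from cell import env gives the robot as it stands.
- The arm moves only by the tool drive_tool, never from a script. Its argument "deltas" is text: rows parted by semicolons, each of 4 numbers parted by spaces: the shift along the world's x, y, z normalised to -1 to 1, where 1 is 100 mm, then the turn about the world's z normalised to -1 to 1, where 1 is 180 degrees. A call has 1 to 10 rows; each row shifts and turns the commanded pose from where the row before left it; what a row does not reach is not made up. A row lasts 1/12 s, in which the tool goes at most 41.7 mm and 7.16 degrees, less where a joint would pass 70% of its speed; a pose out of reach is approached as far as the arm can. A call with a number of a shift or a turn outside -1 to 1 is refused whole. A call with a gripper value outside its range is refused whole. "gripper" is the closure, from 0 (fully open) to 1 (shut), set as the call begins (left out, the last holds). The fingers move at their own pace and stop on an object; the grip force is fixed at half the most. Time passes only in rows, so rows that do not move let the fingers close. It gives the time, the measured TCP pose, the force, the opening and the grip force at its end, in the units of the state.
- env.state(): the state, without advancing time (a new reading comes with each control period).
- env.read_camera(name): name is "scene" or "top"; returns (picture, depth): 400x640x3 uint8, red, green, blue; 400x640 float32, mm along the optical axis (not along the pixel's ray), 0 where there is no reading.
- env.camera_params(name): a dict with "mtx" (3x3 intrinsics, pixels), "camera_from_world" (4x4, takes a point from world to camera coordinates). Camera axes: x right, y down, z forward; pixel columns grow to the right and rows downward; lengths in mm; the calibration is good to about 2 mm. A picture is of the moment at which its call begins. camera_params takes no time and is no camera call.
- env.job_done(): hands the job in; it is judged then, once.
The state is a dict: "t": time; "joints": joint angles; "qvel": joint speeds; "tau": joint torques, N m; "eef_pos": TCP position; "tcp_rot": TCP orientation; "ft_force": force on the tool from outside, world axes, zero at the start; "moment": the same for the moment, N m; "opening": opening from 0.0 (shut) to 1.0 (fully open); "grip_force": force on a finger pad.
Only numpy, scipy, OpenCV 4.12 (cv2) and the standard library are available. Lean on these libraries where they do the work, as an engineer would, in place of code of your own. Each camera call takes 0.05 s, during which the arm holds its last target. There are 200 camera calls.

## Working session

There is one attempt and no reset: what is moved stays moved. The work goes in short steps, Python scripts to look and compute and a tool call to move; the robot and the scene stay as the last step left them, time stands still between calls to the robot, and variables do not carry over. Pictures are saved under pics/ and viewed, at most 10 in all, crops included, and the job is handed in when it is done.

Besides the shell and the picture viewer there is one more tool, called after "Request:" by a JSON object that holds its "name" and its "arguments". drive_tool: Moves the arm, as the interface text tells. Its arguments: {"type":"object","properties":{"deltas":{"type":"string"},"gripper":{"type":"number"}},"required":["deltas"]}

```bash
mkdir -p pics
python3 - <<'E'
from cell import env
import cv2,numpy as np
for n in("scene","top"):
    p,d=env.read_camera(n); np.savez(f"pics/{n}0.npz",p=p,d=d)
    cv2.imwrite(f"pics/{n}0.png",p[:,:,::-1])
    c=env.camera_params(n); print(n,c["mtx"].round(1).tolist(),np.round(c["camera_from_world"],3).tolist())
s=env.state();print(s)
E
```

```text
scene [[409.0, 0.0, 322.8], [0.0, 409.0, 199.6], [0.0, 0.0, 1.0]] [[-0.212, 0.977, -0.01, 195.596], [0.704, 0.145, -0.695, -280.016], [-0.678, -0.154, -0.719, 1132.7], [0.0, 0.0, 0.0, 1.0]]
top [[513.9, 0.0, 320.4], [0.0, 513.9, 199.1], [0.0, 0.0, 1.0]] [[-0.019, -1.0, -0.0, -62.871], [-0.987, 0.019, -0.159, 509.66], [0.159, -0.003, -0.987, 1107.734], [0.0, 0.0, 0.0, 1.0]]
{'t': 0.1, 'joints': array([ 1.19038054e+00,  4.91463946e-01,  1.55938650e+00, -2.22603355e-05,
        1.09170131e+00, -1.05617426e-01]), 'qvel': array([ 7.47422049e-05, -4.72520528e-04, -2.27590445e-03, -6.59142061e-04,
        5.16378806e-04, -2.00113999e-03]), 'tau': array([ 2.23722775e-03, -6.13627625e+01, -2.58608168e+01,  6.94388361e-02,
        4.70003451e-02, -2.38549472e-05]), 'eef_pos': array([169.51469785, 601.36591766, 231.14282271]), 'tcp_rot': array([-3.14063682e+00, -8.14747338e-05,  2.86680452e+00]), 'ft_force': array([ 0.43332165, -0.32712141,  1.08922126]), 'moment': array([ 0.0320685 , -0.01140511,  0.00132454]), 'grip_force': 0.0, 'opening': 0.9983744326153878}
```

View pics/scene0.png

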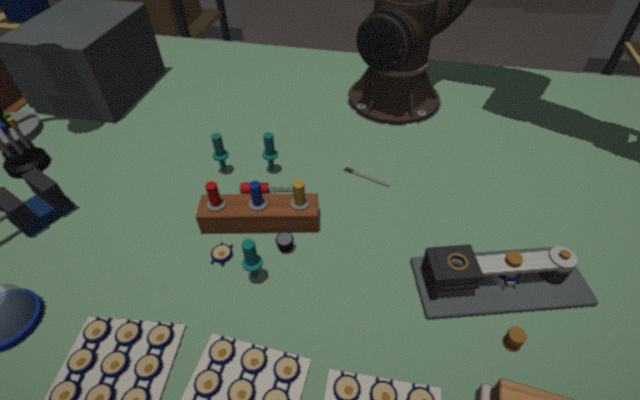

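View pics/top0.png

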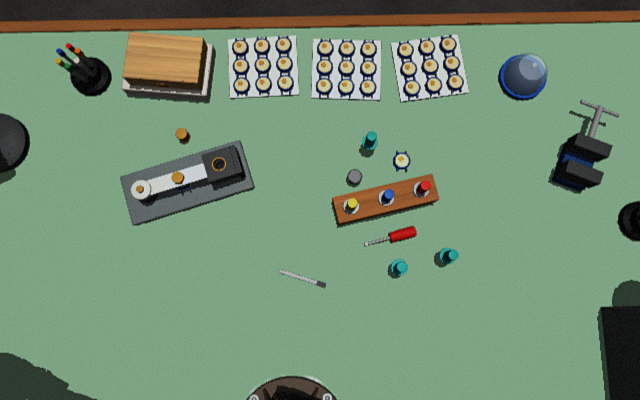

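The top view shows the blue head at (388,196) between the yellow (352,204) and red (425,187) heads. The fork hole is at (219,163) in the top view and (458,261) in the scene view. The turquoise pins are lookalikes.

```bash
cat > h.py <<'E'
import cv2,numpy as np
from cell import env
def cam(n):
    c=env.camera_params(n); return np.array(c["mtx"]),np.array(c["camera_from_world"])
def ray(n,uv,z):
    K,T=cam(n);R,t=T[:3,:3],T[:3,3]; o=-R.T@t; d=R.T@np.linalg.inv(K)@[uv[0],uv[1],1]
    return o+d*(z-o[2])/d[2]
def cloud(n,d):
    K,T=cam(n);v,u=np.mgrid[:400,:640]
    P=np.stack([(u-K[0,2])/K[0,0]*d,(v-K[1,2])/K[1,1]*d,d],-1)
    return (P-T[:3,3])@T[:3,:3]
def tri(a,b):
    A=[]
    for n,uv in(("scene",a),("top",b)):
        K,T=cam(n);M=K@T[:3];A+=[uv[0]*M[2]-M[0],uv[1]*M[2]-M[1]]
    A=np.array(A);A/=np.linalg.norm(A[:,:3],axis=1)[:,None]
    return np.linalg.lstsq(A[:,:3],-A[:,3],rcond=None)[0]
def blob(p,h,roi,smin=130,vmin=50):
    H=cv2.cvtColor(p,cv2.COLOR_RGB2HSV).astype(int);m=np.zeros((400,640),bool)
    x0,y0,x1,y1=roi;m[y0:y1,x0:x1]=True
    return m&(abs((H[...,0]-h+90)%180-90)<9)&(H[...,1]>smin)&(H[...,2]>vmin)
def mid(m):
    v,u=np.nonzero(m);return u.mean(),v.mean(),len(u)
E
python3 - <<'E'
from h import *
D={n:np.load(f"pics/{n}0.npz") for n in("scene","top")}
R={"red":(0,(200,178,226,210),(412,176,436,198)),"blue":(114,(245,178,268,210),(378,186,398,206)),"yellow":(23,(290,178,310,208),(342,196,362,214))}
for k,(h,a,b) in R.items():
    ms=[blob(D["scene"]["p"],h,a),blob(D["top"]["p"],h,b)]
    c=[mid(m) for m in ms]; print(k,np.round(c,1).tolist(),"tri",tri(c[0],c[1]).round(1))
    for n,m in zip(D,ms):
        P=cloud(n,D[n]["d"])[m]; q=P[P[:,2]>np.percentile(P[:,2],95)-4]; print("  ",n,len(q),q.mean(0).round(1),((q.max(0)+q.min(0))/2).round(1))
for n,roi in(("top",(195,140,250,195)),("scene",(415,235,485,300))):
    x0,y0,x1,y1=roi
    P=cloud(n,D[n]["d"])[y0:y1,x0:x1].copy();pp=D[n]["p"][y0:y1,x0:x1]
    f=(P[...,2]>68)&(P[...,2]<84); print(n,"fork z",np.median(P[f][:,2]))
    # fork top dark
    H=cv2.cvtColor(pp,cv2.COLOR_RGB2HSV); b=(H[...,1]>90)&(abs(H[...,0].astype(int)-18)<10)&(H[...,2]>60)
    b[:, :]&=f|True
    v,u=np.nonzero(b); nb=cv2.connectedComponentsWithStats(b.astype(np.uint8),connectivity=8); print(nb[2].tolist())
    e=cv2.fitEllipse(np.stack([u+x0,v+y0],1).astype(np.float32)); print("ell",e, ray(n,e[0],76).round(1))
    cv2.imwrite(f"pics/f_{n}.png",cv2.resize(pp[:,:,::-1],None,fx=8,fy=8,interpolation=0))
E
cd pics; python3 -c "
import cv2,numpy as np
a=[cv2.resize(cv2.imread(f'f_{n}.png'),(390,390)) for n in('top','scene')];cv2.imwrite('f.png',np.hstack(a))"
```

```text
red [[212.5, 193.3, 227.0], [425.1, 185.0, 90.0]] tri [ 526.9 -296.7   85.7]
   scene 69 [ 526.4 -294.7  105.8] [ 525.1 -294.7  105.5]
   top 56 [ 523.  -294.3  105.4] [ 523.  -295.2  106.9]
blue [[255.0, 192.0, 155.0], [388.5, 194.1, 76.0]] tri [ 508.9 -218.2   87.2]
   scene 58 [ 509.7 -216.5  106. ] [ 508.5 -216.5  106.1]
   top 53 [ 505.6 -216.5  105.7] [ 505.2 -216.2  106. ]
yellow [[298.5, 192.3, 224.0], [351.9, 202.4, 91.0]] tri [ 492.5 -139.3   86.3]
   scene 68 [ 491.5 -138.8  105.9] [ 491.3 -138.5  105.7]
   top 61 [ 489.3 -139.3  104.9] [ 489.4 -139.7  106.4]
top fork z 75.56965225136784
[[0, 0, 55, 55, 2935], [16, 17, 16, 15, 90]]
ell ((218.4319305419922, 163.63601684570312), (13.016005516052246, 13.63161849975586), 66.72007751464844) [585.5 149.4  76. ]
scene fork z 77.09436382361903
[[0, 0, 70, 65, 4390], [32, 18, 22, 17, 160]]
ell ((457.33209228515625, 261.0732421875), (14.23713493347168, 19.516115188598633), 110.11839294433594) [583.  148.9  76. ]
```

View pics/f.png

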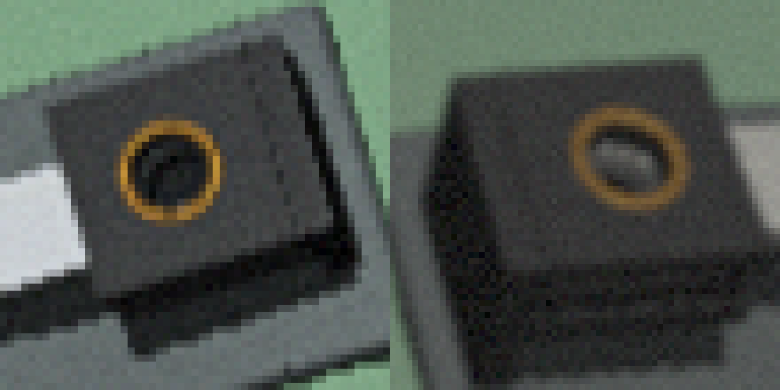

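Request:
{"name": "drive_tool", "arguments": {"deltas": ".25 -.3 0 -.0344;.25 -.3 0 -.0344;.25 -.3 0 -.0344;.25 -.3 0 -.0344;.25 -.3 0 -.0344;.25 -.3 0 -.0344;.25 -.3 0 -.0344;.25 -.3 0 -.0344;.25 -.3 0 -.0344;.25 -.3 0 -.0344", "gripper": 0}}

```text
t: 0.93
eef_pos: [420.4, 299.9, 231.6]
tcp_rot: [-3.142, 0.0, 1.781]
ft_force: [0.6, 0.3, -0.2]
opening: 1.0
grip_force: 0.0
```

Request:
{"name": "drive_tool", "arguments": {"deltas": ".06 -.37 0 0;.06 -.37 0 0;.06 -.37 0 0;.06 -.37 0 0;.06 -.37 0 0;.06 -.37 0 0;.06 -.37 0 0;.06 -.37 0 0;.06 -.37 0 0;.06 -.37 0 0"}}

```text
t: 1.77
eef_pos: [479.4, -70.3, 231.6]
tcp_rot: [-3.141, -0.0, 1.786]
ft_force: [0.9, 0.2, 0.7]
opening: 0.998
grip_force: 0.0
```

Request:
{"name": "drive_tool", "arguments": {"deltas": ".056 -.296 0 0;.056 -.296 0 0;.056 -.296 0 0;.056 -.296 0 0;.056 -.296 0 0;0 0 0 0;0 0 -.3 0;0 0 -.3 0"}}

```text
t: 2.43
eef_pos: [507.9, -217.0, 171.7]
tcp_rot: [3.139, 0.002, 1.785]
ft_force: [0.8, -0.4, -1.2]
opening: 1.0
grip_force: 0.0
```

Request:
{"name": "drive_tool", "arguments": {"deltas": "0 0 -.3 0;0 0 -.3 0;0 0 -.2 0;0 0 -.1 0;0 0 0 0;0 0 0 0"}}

```text
t: 2.93
eef_pos: [507.7, -216.4, 82.0]
tcp_rot: [-3.141, -0.0, 1.786]
ft_force: [0.6, 0.1, -0.5]
opening: 1.001
grip_force: 0.0
```

Run:
```python
from h import *
p,d=env.read_camera("scene");q,_=env.read_camera("top")
cv2.imwrite("pics/a.png",np.hstack([cv2.resize(x[y:y+100,u:u+100,::-1],(400,400)) for x,u,y in((p,205,140),(q,340,140))]))
```

```text
(no output)
```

View pics/a.png

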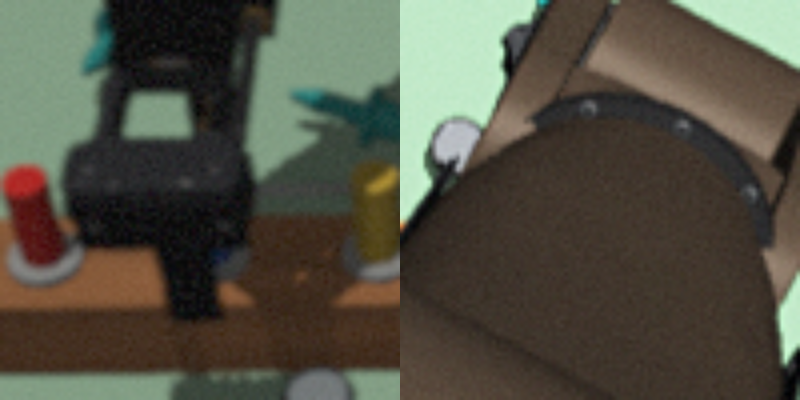

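The crop shows the fingers straddling the blue pin. A turquoise pin near scene pixel (292,167) now seems to be lying down, so I'll look at the wider view.

Run:
```python
from h import *
p,d=env.read_camera("scene")
o=np.load("pics/scene0.npz");
cv2.imwrite("pics/b.png",np.hstack([cv2.resize(x[100:300,180:330,::-1],(400,533)) for x in(o["p"],p)]))
P=cloud("scene",o["d"]);t=np.load("pics/top0.npz");Q=cloud("top",t["d"])
for n,C,im,rois in(("s",P,o["p"],[(205,125,235,175),(258,125,282,175),(235,235,270,285)]),("t",Q,t["p"],[(438,245,462,270),(388,255,412,280),(358,128,380,155)])):
  for r in rois:
    m=blob(im,90,r,100,40);c=C[m];print(n,len(c),np.percentile(c,[3,50,97],axis=0).round().tolist())
```

```text
s 283 [[372.0, -359.0, 19.0], [385.0, -344.0, 64.0], [394.0, -334.0, 102.0]]
s 278 [[349.0, -253.0, 19.0], [361.0, -239.0, 66.0], [370.0, -229.0, 102.0]]
s 460 [[629.0, -198.0, 22.0], [642.0, -182.0, 66.0], [651.0, -171.0, 102.0]]
t 192 [[363.0, -356.0, 2.0], [378.0, -343.0, 53.0], [394.0, -330.0, 103.0]]
t 202 [[339.0, -255.0, 1.0], [353.0, -236.0, 52.0], [370.0, -224.0, 102.0]]
t 177 [[619.0, -200.0, 1.0], [633.0, -184.0, 55.0], [661.0, -169.0, 103.0]]
```

View pics/b.png

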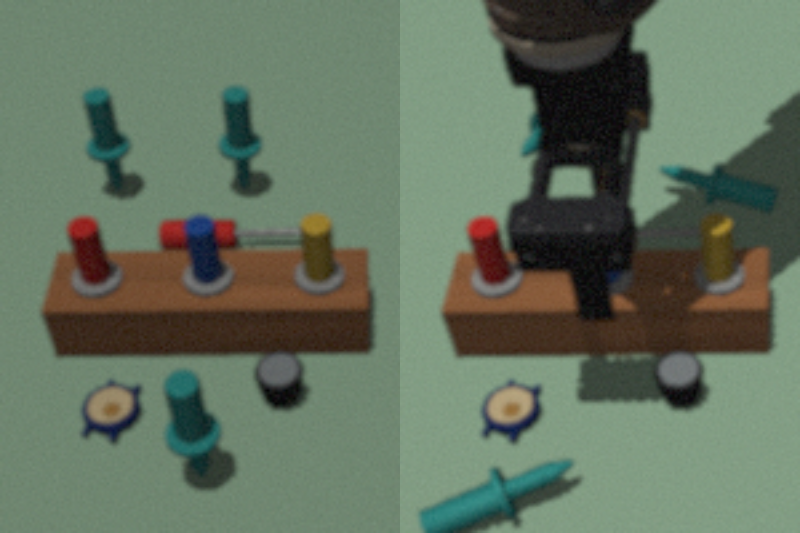

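All the turquoise pins have tipped over, including ones well out of the gripper's reach. They were balanced on their tips, and no contact force showed. The fingers straddle the blue pin, so I'll grip it.

Request:
{"name": "drive_tool", "arguments": {"deltas": "0 0 0 0;0 0 0 0;0 0 0 0;0 0 0 0;0 0 0 0;0 0 0 0;0 0 0 0;0 0 0 0", "gripper": 1}}

```text
t: 3.75
eef_pos: [507.6, -216.4, 81.6]
tcp_rot: [3.142, -0.0, 1.786]
ft_force: [0.5, -0.2, -1.1]
opening: 0.496
grip_force: 0.0
```

Request:
{"name": "drive_tool", "arguments": {"deltas": "0 0 .05 0;0 0 .1 0;0 0 .1 0;0 0 .1 0;0 0 .1 0;0 0 .1 0;0 0 .2 0;0 0 .2 0;0 0 .15 0;0 0 0 0"}}

```text
t: 4.58
eef_pos: [508.5, -216.9, 195.1]
tcp_rot: [3.138, 0.003, 1.786]
ft_force: [-0.4, -0.7, -1.3]
opening: 0.216
grip_force: 30.0
```

I started lifting before the fingers had fully closed, so I need to check what is held.

Run:
```python
from h import *
p,d=env.read_camera("scene");np.savez("pics/s2.npz",p=p,d=d)
cv2.imwrite("pics/c.png",cv2.resize(p[80:230,180:330,::-1],(600,600)))
print(env.state()["opening"],env.state()["grip_force"])
```

```text
0.21713744405618055 29.980436861515045
```

View pics/c.png

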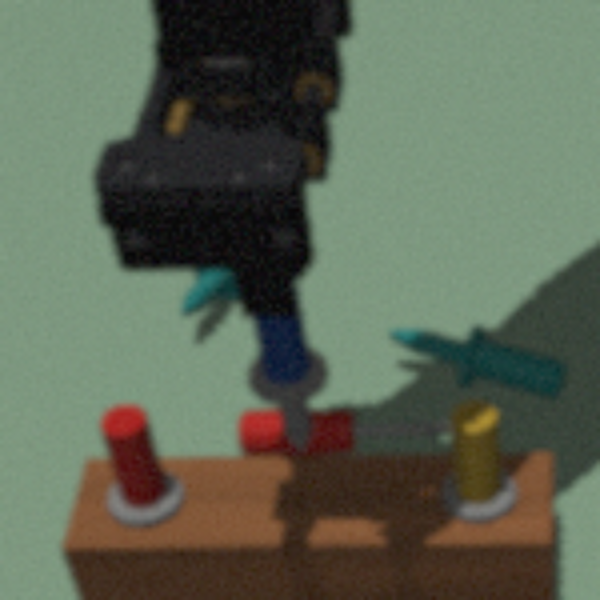

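The blue pin is held by the upper part of its head and looks upright. Its collar is at scene pixel (252,174) and its tip at (254.5,191). Next I'll measure the offset in the hand.

Run:
```python
from h import *
D=np.load("pics/s2.npz");P=cloud("scene",D["d"]);m=blob(D["p"],114,(235,155,270,182),100,30)
c=P[m];print(mid(m),np.percentile(c,[2,50,98],axis=0).round(1).tolist())
for v in range(160,194,2):
    print(v,[P[v,u].round(0).astype(int).tolist() for u in(246,250,252,254,256)])
for uv in((252,174.2),(254.5,191.2)):
  print([ray("scene",uv,z).round(1).tolist() for z in (80,90,100,110,120,130,140,150)])
```

```text
(np.float64(250.26143790849673), np.float64(166.94117647058823), 153) [[509.6, -222.8, 138.6], [517.2, -214.1, 155.3], [520.3, -207.9, 176.4]]
160 [[518, -219, 172], [518, -212, 173], [514, -210, 170], [509, -209, 166], [326, -289, 0]]
162 [[520, -219, 169], [517, -213, 168], [513, -211, 165], [512, -208, 164], [335, -286, 2]]
164 [[518, -221, 163], [516, -214, 162], [515, -211, 162], [513, -208, 160], [340, -284, 1]]
166 [[519, -221, 160], [517, -214, 159], [516, -211, 159], [513, -209, 156], [506, -208, 151]]
168 [[517, -222, 153], [516, -215, 153], [517, -211, 155], [512, -210, 151], [507, -209, 146]]
170 [[517, -223, 148], [518, -215, 150], [518, -212, 151], [514, -210, 147], [509, -208, 144]]
172 [[517, -224, 143], [517, -217, 144], [518, -212, 146], [513, -211, 142], [510, -208, 140]]
174 [[516, -225, 138], [518, -217, 141], [517, -213, 140], [515, -211, 139], [510, -209, 135]]
176 [[519, -225, 135], [517, -218, 135], [517, -214, 135], [517, -210, 136], [516, -207, 136]]
178 [[525, -222, 136], [522, -216, 134], [523, -212, 137], [520, -210, 134], [519, -206, 134]]
180 [[526, -2
[... 318 characters left out ...]
20, 106], [512, -216, 106], [510, -213, 104]]
188 [[442, -269, 24], [439, -261, 23], [514, -220, 102], [513, -216, 102], [511, -214, 100]]
190 [[443, -269, 19], [442, -261, 19], [442, -256, 20], [512, -217, 96], [508, -216, 91]]
192 [[445, -269, 15], [443, -261, 14], [444, -256, 16], [511, -219, 89], [441, -249, 14]]
[[456.2, -242.9, 80.0], [466.4, -238.0, 90.0], [476.5, -233.0, 100.0], [486.7, -228.1, 110.0], [496.9, -223.2, 120.0], [507.0, -218.2, 130.0], [517.2, -213.3, 140.0], [527.4, -208.4, 150.0]]
[[500.4, -222.6, 80.0], [509.8, -218.1, 90.0], [519.1, -213.5, 100.0], [528.5, -209.0, 110.0], [537.8, -204.4, 120.0], [547.2, -199.9, 130.0], [556.5, -195.3, 140.0], [565.9, -190.7, 150.0]]
```

The fingers hold only the top ~9 mm of the head, and the pin is tilted about 4° in y. I'll lower it back into its stand hole and regrasp it properly.

Request:
{"name": "drive_tool", "arguments": {"deltas": "0 .01 -.1 0;0 0 -.1 0;0 0 -.1 0;0 0 -.08 0;0 0 -.08 0;0 0 -.08 0;0 0 -.08 0;0 0 0 0"}}

```text
t: 5.3
eef_pos: [507.1, -215.2, 127.8]
tcp_rot: [-3.14, -0.002, 1.786]
ft_force: [0.8, 0.2, -1.0]
opening: 0.215
grip_force: 30.0
```

Request:
{"name": "drive_tool", "arguments": {"deltas": "0 0 -.05 0;0 0 -.05 0;0 0 -.03 0;0 0 0 0"}}

```text
t: 5.63
eef_pos: [507.5, -215.4, 116.3]
tcp_rot: [-3.141, -0.0, 1.786]
ft_force: [0.3, 0.9, -1.0]
opening: 0.215
grip_force: 30.0
```

Run:
```python
from h import *
p,d=env.read_camera("scene")
print(env.state()["ft_force"],env.state()["eef_pos"])
cv2.imwrite("pics/d.png",cv2.resize(p[150:225,190:320,::-1],(780,450)))
```

```text
[-1.18811878  0.07984539 -0.10074622] [ 507.5801213  -215.43152554  116.60150543]
```

View pics/d.png

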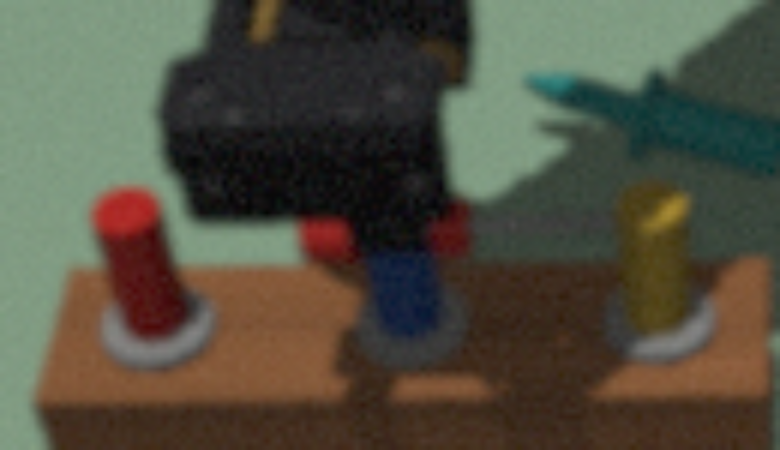

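The pin is back in its hole and almost seated. I'll open, descend and regrip with a full close.

Request:
{"name": "drive_tool", "arguments": {"deltas": "0 0 0 0;0 0 0 0;0 0 0 0;0 0 0 0;0 0 0 0;0 -.01 -.1 0;0 0 -.1 0;0 0 -.1 0;0 0 -.05 0;0 0 -.02 0", "gripper": 0}}

```text
t: 6.52
eef_pos: [507.1, -216.2, 78.1]
tcp_rot: [-3.14, -0.002, 1.786]
ft_force: [0.5, -0.3, -0.3]
opening: 0.864
grip_force: 0.0
```

Request:
{"name": "drive_tool", "arguments": {"deltas": "0 0 0 0;0 0 0 0;0 0 0 0;0 0 0 0;0 0 0 0;0 0 0 0;0 0 0 0;0 0 0 0;0 0 0 0;0 0 0 0", "gripper": 1}}

```text
t: 7.35
eef_pos: [507.6, -216.4, 79.7]
tcp_rot: [3.141, 0.0, 1.786]
ft_force: [0.4, 0.8, 0.8]
opening: 0.274
grip_force: 0.0
```

Request:
{"name": "drive_tool", "arguments": {"deltas": "0 0 0 0;0 0 0 0;0 0 0 0;0 0 0 0"}}

```text
t: 7.68
eef_pos: [507.5, -216.4, 79.7]
tcp_rot: [3.142, -0.0, 1.786]
ft_force: [0.4, -1.1, 0.9]
opening: 0.224
grip_force: 30.0
```

Request:
{"name": "drive_tool", "arguments": {"deltas": "0 0 .05 0;0 0 .1 0;0 0 .1 0;0 0 .1 0;0 0 .1 0;0 0 .15 0;0 0 .15 0;0 0 .15 0;0 0 .1 0;0 0 0 0"}}

```text
t: 8.52
eef_pos: [508.3, -216.8, 182.2]
tcp_rot: [3.139, 0.003, 1.786]
ft_force: [-0.1, 0.2, -1.3]
opening: 0.224
grip_force: 30.0
```

Request:
{"name": "drive_tool", "arguments": {"deltas": ".04 .2 0 0;.07 .32 0 0;.08 .38 0 0;.08 .38 0 0;.08 .38 0 0;.08 .38 0 0;.08 .38 0 0;.08 .38 0 0;.08 .38 0 0;.04 .28 0 0"}}

```text
t: 9.35
eef_pos: [578.7, 132.5, 179.1]
tcp_rot: [-3.141, -0.0, 1.787]
ft_force: [0.9, -0.8, -1.7]
opening: 0.227
grip_force: 30.0
```

Request:
{"name": "drive_tool", "arguments": {"deltas": ".05 .15 -.02 0;.01 .05 -.1 0;0 0 0 0;0 0 0 0;0 0 0 0"}}

```text
t: 9.77
eef_pos: [584.4, 148.0, 167.3]
tcp_rot: [-3.141, 0.0, 1.785]
ft_force: [0.3, -0.4, -1.7]
opening: 0.227
grip_force: 30.0
```

Run:
```python
from h import *
p,d=env.read_camera("scene");np.savez("pics/s3.npz",p=p,d=d)
s=env.state();print(s["eef_pos"],s["opening"],s["grip_force"])
cv2.imwrite("pics/e.png",cv2.resize(p[150:300,390:540,::-1],(600,600)))
P=cloud("scene",d)
for v in range(195,262,4):
    r=[(u,P[v,u].round(0).astype(int).tolist()) for u in range(435,475) if P[v,u,2]>82 and P[v,u,0]>540]
    if r: print(v,r[0],r[len(r)//2],r[-1])
```

```text
[584.55958802 148.07158949 167.61220593] 0.2302023732986537 29.999760389328003
195 (460, [603, 116, 241]) (467, [613, 122, 252]) (474, [612, 130, 252])
199 (460, [606, 117, 236]) (467, [622, 121, 253]) (474, [621, 129, 254])
203 (461, [613, 118, 236]) (468, [624, 123, 249]) (474, [624, 130, 250])
207 (462, [618, 119, 234]) (468, [625, 125, 243]) (474, [627, 131, 247])
211 (461, [569, 132, 177]) (468, [623, 127, 234]) (474, [635, 131, 247])
215 (460, [569, 133, 168]) (467, [587, 137, 189]) (474, [642, 130, 247])
219 (459, [571, 133, 161]) (467, [588, 139, 182]) (474, [647, 131, 245])
223 (458, [573, 133, 155]) (466, [590, 139, 175]) (474, [651, 131, 242])
227 (458, [571, 135, 143]) (466, [598, 139, 176]) (474, [604, 147, 185])
231 (455, [581, 130, 144]) (465, [600, 139, 169]) (474, [665, 130, 244])
235 (454, [587, 129, 143]) (464, [600, 139, 161]) (474, [669, 131, 241])
239 (456, [593, 133, 141]) (465, [593, 145, 144]) (474, [671, 132, 236])
243 (449, [1007, 24, 621]) (466, [600, 146, 144]) (474, [598, 157, 144])
247 (457, [584, 141, 112]) (462, [590, 146, 121]) (466, [588, 152, 120])
251 (458, [587, 143, 107]) (462, [590, 148, 112]) (465, [586, 153, 108])
255 (459, [585, 147, 95]) (460, [585, 149, 95]) (460, [585, 149, 95])
```

View pics/e.png

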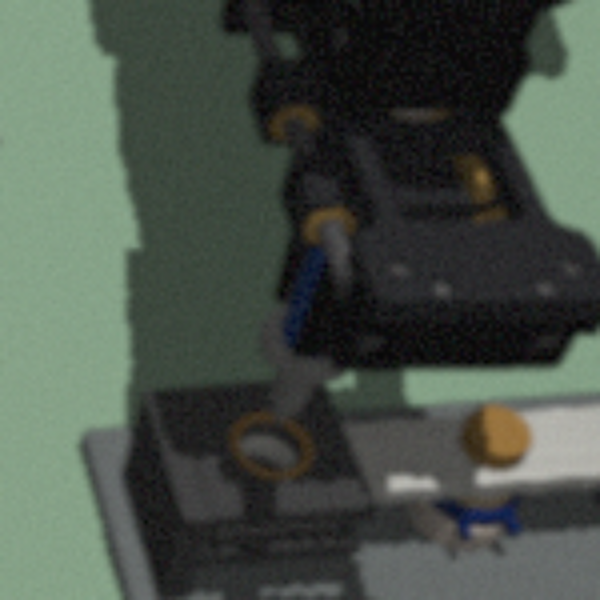

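The pin hangs above the fork with its tip at scene pixel (461,254), about (584,149). That lines up with the hole at (583–585,149), so I'll descend gently.

Request:
{"name": "drive_tool", "arguments": {"deltas": "0 0 -.06 0;0 0 -.06 0;0 0 -.06 0;0 0 -.05 0;0 0 -.05 0;0 0 0 0"}}

```text
t: 10.32
eef_pos: [584.1, 149.5, 138.4]
tcp_rot: [-3.14, -0.0, 1.786]
ft_force: [0.0, 0.3, -1.6]
opening: 0.225
grip_force: 30.0
```

Request:
{"name": "drive_tool", "arguments": {"deltas": "0 0 -.03 0;0 0 -.03 0;0 0 -.03 0;0 0 -.03 0;0 0 0 0"}}

```text
t: 10.73
eef_pos: [584.3, 149.6, 127.1]
tcp_rot: [-3.141, -0.0, 1.786]
ft_force: [-1.3, 1.0, -1.0]
opening: 0.227
grip_force: 30.0
```

Request:
{"name": "drive_tool", "arguments": {"deltas": "0 0 -.03 0;0 0 -.03 0;0 0 -.03 0;0 0 -.03 0;0 0 0 0"}}

```text
t: 11.15
eef_pos: [584.3, 149.5, 115.0]
tcp_rot: [-3.141, -0.0, 1.786]
ft_force: [0.1, 0.6, -2.2]
opening: 0.228
grip_force: 30.0
```

Request:
{"name": "drive_tool", "arguments": {"deltas": "0 0 -.02 0;0 0 -.02 0;0 0 -.02 0;0 0 0 0"}}

```text
t: 11.48
eef_pos: [584.4, 149.6, 109.3]
tcp_rot: [-3.141, -0.0, 1.786]
ft_force: [-0.1, -0.7, -1.3]
opening: 0.229
grip_force: 30.0
```

Request:
{"name": "drive_tool", "arguments": {"deltas": "0 0 -.015 0;0 0 -.01 0;0 0 0 0"}}

```text
t: 11.73
eef_pos: [584.5, 149.6, 107.0]
tcp_rot: [-3.141, -0.0, 1.786]
ft_force: [0.5, -0.9, -1.1]
opening: 0.226
grip_force: 30.0
```

Request:
{"name": "drive_tool", "arguments": {"deltas": "0 0 -.01 0;0 0 0 0;0 0 0 0"}}

```text
t: 11.98
eef_pos: [584.6, 149.6, 106.1]
tcp_rot: [3.142, 0.0, 1.786]
ft_force: [1.3, -0.3, -0.0]
opening: 0.226
grip_force: 30.0
```

Now release and lift clear.

Request:
{"name": "drive_tool", "arguments": {"deltas": "0 0 0 0;0 0 0 0;0 0 0 0;0 0 0 0;0 0 0 0;0 0 0 0;0 0 0 0;0 0 0 0;0 0 0 0;0 0 0 0", "gripper": 0}}

```text
t: 12.82
eef_pos: [584.6, 149.6, 106.2]
tcp_rot: [3.141, 0.0, 1.786]
ft_force: [0.4, 0.0, 0.2]
opening: 0.873
grip_force: 0.0
```

Request:
{"name": "drive_tool", "arguments": {"deltas": "0 0 .2 0;0 0 .3 0;0 0 .3 0;0 0 .3 0;0 -.35 0 0;0 -.35 0 0;0 -.35 0 0;0 -.35 0 0;0 -.35 0 0;0 0 0 0"}}

```text
t: 13.65
eef_pos: [584.6, -30.4, 216.2]
tcp_rot: [3.141, 0.001, 1.782]
ft_force: [0.1, -0.3, -1.0]
opening: 1.006
grip_force: 0.0
```

Run:
```python
from h import *
o=[]
for n,(u,v) in(("scene",(400,180)),("top",(155,90))):
    p,d=env.read_camera(n);P=cloud(n,d);m=blob(p,114,(u+25,v+20,u+115,v+100) if n=="scene" else (195,135,245,180))
    c=P[m]
    if len(c): print(n,mid(m),np.percentile(c,[2,50,98],axis=0).round(1).tolist(), c[c[:,2]>np.percentile(c[:,2],90)-4].mean(0).round(1))
    o.append(cv2.resize(p[v:v+130,u:u+130,::-1],(400,400)))
cv2.imwrite("pics/g.png",np.hstack(o))
```

```text
scene (np.float64(466.094512195122), np.float64(250.5609756097561), 328) [[573.3, 140.1, 40.3], [591.7, 148.2, 119.3], [594.9, 243.7, 133.3]] [586.1 148.7 131.8]
top (np.float64(213.28125), np.float64(158.35416666666666), 96) [[574.0, 139.8, 75.6], [584.1, 149.9, 130.5], [609.3, 172.3, 134.7]] [579.4 145.5 150.6]
```

View pics/g.png

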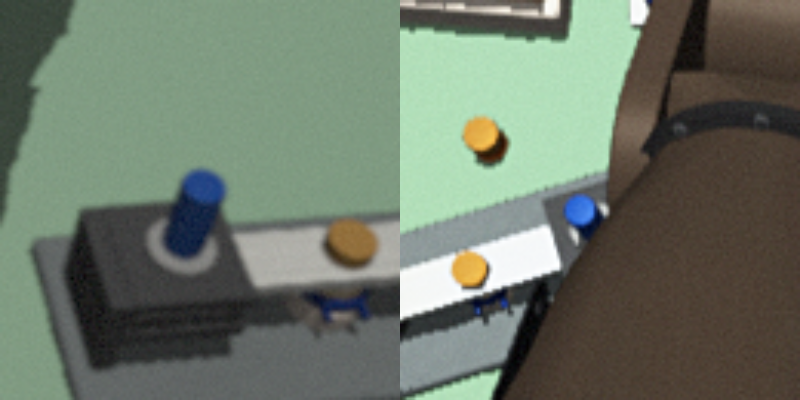

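Both views show the pin upright with its collar flat on the fork. The head top measures about 131.8 mm against the expected 131, so it is home. The gripper is clear.

```bash
python3 -c "
from cell import env
print(env.job_done())"
```

```text
the job is handed in; nothing more can be done
None
```

The blue lock pin is upright through the fork and arm with its collar resting on the fork, released at about 13 s. The red and yellow pins were left in the stand, and the job is handed in. The first grasp was too high, so I set the pin back in its hole and regripped it, and the three turquoise lookalike pins tipped over early on with no contact force showing on the arm.

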